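# Load the filter and hold the run lever level

### The job

Take the filter plate, the one with the wide flat grip and the round window, out of the rack, slide it down into the slot of the filter housing until it is fully home, and let go of it. Then, and not before, press the hold-to-run lever's pad down with the fingers until the lever is level, and finish while still holding it level: the lever springs up when released, and it must never be pushed on down to its lower stop, which trips it. Leave everything else where it is.

Things in the scene. Friction and masses are not known exactly. Their poses are not given: they have to be found in the camera images.
- filter_grip (a point): grip point of the filter plate: an upright dark plate 6 mm thick (x), 70 wide (y), 70 tall (z), with a round window; on top of it, centred, a flat bar as grip, 12 mm thick (x), 36 wide (y), 45 tall. About 0.14 kg. The point is on its centre line, 100 mm above the plate's foot, 30 above the grip's underside, 15 below its top. Front and back are alike. Starts upright in a slot of the rack.
- rack: the rack: a fixed black block 190 (x) x 100 (y) x 40 mm with three slots across it, 60 mm apart along x and 30 mm deep, a plate standing in each; origin under its centre
- blank_grip (a point): a plate the same size as the filter plate, without a window; its grip is a slim round post 14 mm across and 45 mm tall. Stands in another slot of the rack and stays there. This point is 100 mm above its foot, on the axis.
- square_grip (a point): a plate the same size as the filter plate, with a square window; its grip is a slim round post 14 mm across and 30 mm tall. Stands in another slot of the rack and stays there. This point is 100 mm above its foot, on the axis, at the post's top.
- slot_mouth (a point): middle of the slot's mouth in the top of the filter housing, a fixed grey block 70 (x) x 120 (y) x 85 mm with round ports. The slot goes straight down: 9 mm wide (x), 74 long (y), 68 deep, its top 10 mm flared by 6 mm on each side as a lead-in. A plate fully home stands on the slot's floor: the grip's underside is then 2 mm above the housing's top, its grip point 32 mm above this point.
- lever_box: fixed grey base of the hold-to-run lever, 150 (x) x 80 (y) mm, 12 mm thick, origin under its centre. The lever's level pin lies along y, 45 mm from the centre towards +x and 85 mm above the table; its ears reach 102 mm. The lever points from the pin to -x.
- lever_pad (a point): middle of the upper face of the black rubber pad, 45 mm long and 34 wide, at the end of the lever, 90 mm from the pin. The frame is that of the base plate while the lever is at rest and tips with the lever; y stays level. At rest a spring keeps the pad end raised, this point 116 mm above the table; with the lever level it is 90 mm above the table, at the lower stop about 68 mm.
- lever (a joint): the lever's angle in rad: 0 at rest (pad end raised by 0.30 rad), 0.30 when the lever is level, 0.55 at its lower stop. The spring pushes back at the pad with 1 to 2 N at first, 6 to 7 N when level and 11 N at the stop; let go, it rises again by itself.
- screwdriver: bystander: a screwdriver with an orange handle, 160 mm long, lying in front of the housing; origin on the table under it
- petri: bystander: a clear shallow dish, 86 mm across, 15 mm high; origin under its centre
- lens: bystander: a lens on a post, 110 mm high, 52 mm wide, on a 44 mm foot; origin under its foot
- pliers: bystander: pliers with yellow handles, about 150 mm long, 16 mm high; origin on the table under the pivot
- beaker: bystander: a glass beaker, 68 mm across, 80 mm high; origin under its centre
- jar: bystander: an amber jar, 60 mm across, 85 mm high; origin under its centre
Things that resemble listed ones, but are neither listed nor needed, are in the scene too. Leave any purple look-alike of the lever_box alone.

How it is judged:
On the way, in this order (a step that is already met when the one before it is completed fails the run):
1. the filter plate is fully home in the housing's slot and let go (z of filter_grip in the frame of slot_mouth between 0.028 and 0.0355 m and x of filter_grip in the frame of slot_mouth between -0.004 and 0.004 m and y of filter_grip in the frame of slot_mouth between -0.006 and 0.006 m and angle between filter_grip's own z axis and vertical below 0.08 rad and angle between the x axis of filter_grip and the x axis of slot_mouth, either way round below 0.12 rad and contact force between the fingers and filter below 0.2 N), for 0.3 s.
2. the fingers hold the lever level (value of joint lever between 0.2 and 0.4 rad and contact force between the fingers and lever above 1 N), for 0.3 s.
At the end, for the whole second after the job is handed in: The filter plate stands fully home in the slot (grip point 28 to 35.5 mm above the mouth, within 4 mm and 6 mm of its middle, upright), not touched by the fingers; the fingers press on the lever with over 1 N and hold it still and level to within 0.10 rad, through the last second (all of step 1 and all of step 2 and velocity of joint lever between -0.1 and 0.1 rad/s and contact force between lever and filter below 0.2 N); the arm keeps its last pose, push and grip.
It fails at once if the lever is pushed down to its lower stop (beyond 0.50 rad) (value of joint lever above 0.5 rad).
It fails at once if the lever is pressed while the filter plate is not home (value of joint lever above 0.12 rad and distance between filter_grip and slot_mouth above 0.045 m).
It fails at once if another plate or a bystander is moved by more than 30 mm (distance of any of blank_grip, square_grip, screwdriver, petri, lens, pliers, beaker, jar from where it was at the start of the episode above 0.03 m).
It also fails if it takes over 61 s, if anything falls off the work surface, if the arm or the gripper's body presses on something with over 40 N, if the wrist force passes 120 N, or if a joint passes its speed limit or range.

### The arm

A 7-joint arm with a two-finger parallel gripper is mounted at the origin on the work surface. World frame = base frame: x ahead of the robot, y to its left, z up, the work surface at z = 0. Lengths are in m, angles in rad, forces in N, time in s.
With the tool pointing down it reaches from about 0.35 to 0.9 m from the base axis. Payload 19.9 kg.
Tool frame: the origin (TCP) lies between the finger pads; the fingertips stand 19 mm ahead of it and the grasp point (between the pads) is the TCP; z points along the fingers, y is the direction in which the jaws open and shut (so a half turn about z gives the same grasp; the last joint's range is limited). The gripper opens to 85 mm and grips with 20 to 120 N. Pads are 22 mm wide; open, the fingers measure 114 mm over their backs; the gripper's body (76 mm by 85 mm) begins 54 mm behind the grasp point. The pads swing forward as they close: fully open they stand 13 mm farther back than shut.
Start: joints at [-0.042, 0.417, -0.01, 1.614, 0.005, 1.111, -0.053], TCP at [0.625, 0, 0.25] pointing down, gripper open.
Joint ranges: [-2.81, 2.81], [-0.39, 2.02], [-1.27, 1.25], [0.06, 2.57], [-1.19, 4.33], [0.19, 2], [-2.82, 2.82]. Speed limits (rad/s): [1.89, 1.89, 2.39, 2.39, 3.01, 3.01, 3.01].

### API

Orientations are given as [roll, pitch, yaw] about the fixed x, y, z axes, in that order (R = Rz(yaw) Ry(pitch) Rx(roll)).
In Python, from workcell import status, vision, r gives the robot as it stands.
- The arm moves only by the tool apply_moves, never from a script. Its argument "motion" is text: rows parted by semicolons, each of 7 numbers parted by spaces: the shift along the world's x, y, z in m, then the turn, a rotation vector about the world's x, y, z in degrees, then the closure in counts, from 0 (fully open) to 255 (shut). A call has 1 to 5 rows; each row shifts and turns the commanded pose from where the row before left it; what a row does not reach is not made up. A row lasts 1/8 s, in which the tool goes at most 62.5 mm and 10.7 degrees, less where a joint would pass 70% of its speed; a pose out of reach is approached as far as the arm can. A call with a gripper value outside its range is refused whole. The fingers move at their own pace and stop on an object; "grip_force" is the grip in N (left out, the last holds). Time passes only in rows, so rows that do not move let the fingers close. It gives the time, the measured TCP pose, the force and the opening at its end, in the units of the state.
- status.get_obs(): the state, without advancing time (a new reading comes with each control period).
- vision.snapshot(name): name is "scene" or "side" or "wrist"; returns a dict with "color" (420x560x3 uint8, red, green, blue), "mtx" (3x3 intrinsics, pixels), "camera_from_world" (4x4, takes a point from world to camera coordinates). Camera axes: x right, y down, z forward; pixel columns grow to the right and rows downward; lengths in m; the calibration is good to about 2 mm. A picture is of the moment at which its call begins. There is no depth.
- r.job_done(): hands the job in, once; it reports no verdict.
The state is a dict: "clock": time; "joint_pos": joint angles; "qvel": joint speeds; "joint_efforts": joint torques, N m; "tool_pos": TCP position; "tool_rot": TCP orientation; "wrist_force": force on the tool from outside, world axes, zero at the start; "moment": the same for the moment, N m; "grip_width": finger opening in m.
Only numpy, scipy, OpenCV 4.12 (cv2) and the standard library are available. Lean on these libraries where they do the work, as an engineer would, in place of code of your own. Each camera call takes 0.05 s, during which the arm holds its last target. There are 200 camera calls.

## Working session

There is one attempt and no reset: what is moved stays moved. The work goes in short steps, Python scripts to look and compute and a tool call to move; the robot and the scene stay as the last step left them, time stands still between calls to the robot, and variables do not carry over. Pictures are saved under pics/ and viewed, about 8 in all and at most 12, crops included, and the job is handed in when it is done.

Besides the shell and the picture viewer there is one more tool, called as name(argument=value, ...) on one line, values as JSON. apply_moves: Moves the arm, as the interface text tells. Its arguments: {"type":"object","properties":{"motion":{"type":"string"},"grip_force":{"type":"number"}},"required":["motion"]}

```bash
mkdir -p pics; cat > h.py <<'E'
import numpy as np, cv2
from workcell import status, vision, r
def snap(n, f):
    s=vision.snapshot(n); cv2.imwrite('pics/'+f+'.png', s['color'][:,:,::-1]); np.savez('pics/'+f+'.npz',**s); return s
def load(f): return dict(np.load('pics/'+f+'.npz'))
def ray(s,u,v):
    T=s['camera_from_world']; R=T[:3,:3]; c=-R.T@T[:3,3]
    d=R.T@np.linalg.inv(s['mtx'])@np.array([u,v,1.]); return c,d/np.linalg.norm(d)
def plane(s,u,v,z):
    c,d=ray(s,u,v); return c+d*(z-c[2])/d[2]
def tri(*obs):
    A=np.zeros((3,3));b=np.zeros(3)
    L=[ray(*o) for o in obs]
    for c,d in L:
        P=np.eye(3)-np.outer(d,d);A+=P;b+=P@c
    p=np.linalg.solve(A,b); return p,[np.linalg.norm(np.cross(p-c,d)) for c,d in L]
def proj(s,p):
    q=s['camera_from_world']@np.append(p,1); q=s['mtx']@q[:3]; return q[:2]/q[2]
E
python3 - <<'E'
from h import *
a=snap('scene','scene0');b=snap('side','side0');c=snap('wrist','wrist0')
for s in (a,b,c):
    T=s['camera_from_world'];print((-T[:3,:3].T@T[:3,3]).round(3),T[2,:3].round(2))
print(status.get_obs())
E
```

```text
[0.81  0.47  0.934] [-0.27 -0.48 -0.84]
[ 0.334 -0.592  0.687] [ 0.26  0.68 -0.69]
[0.624 0.083 0.374] [-0.   -0.32 -0.95]
{'clock': 0.15, 'joint_pos': array([-0.04149835,  0.41783848, -0.01036623,  1.61399462,  0.00470701,
        1.11074938, -0.05298861]), 'qvel': array([ 8.03214339e-05,  4.82738989e-04,  1.10329004e-03, -3.24069658e-03,
       -3.27378961e-04, -1.38288872e-03,  2.08676449e-03]), 'joint_efforts': array([ 4.94602627e-04, -8.64738035e+01,  6.78995568e-01, -4.35059202e+01,
        1.90656655e-02,  5.86454262e-03, -4.75439651e-05]), 'tool_pos': array([6.24754246e-01, 2.89300212e-05, 2.49820038e-01]), 'tool_rot': array([-3.14062900e+00,  6.03265024e-05,  1.57087450e+00]), 'wrist_force': array([ 0.40288348,  0.71195239, -0.25798346]), 'moment': array([-0.0075458 , -0.01878166, -0.02621044]), 'grip_width': 0.08514448156862872}
```

View pics/scene0.png

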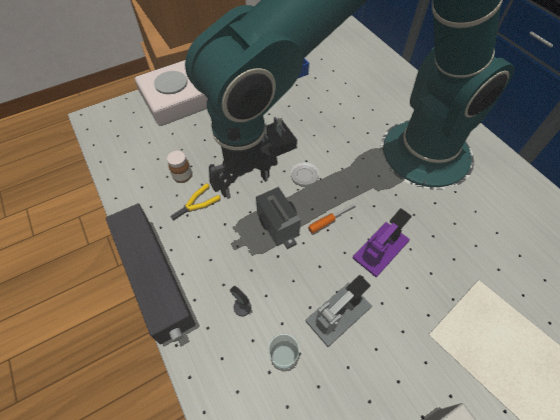

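View pics/side0.png

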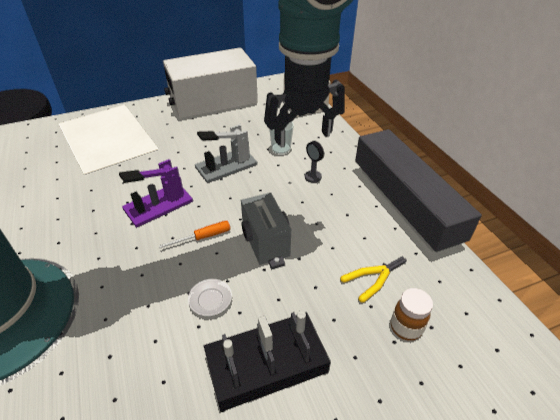

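The scene view shows the housing at (278,215) and the grey lever at (340,312), with the gripper hiding the rack. The side view shows the rack at (265,360), the housing at (265,225) and the grey lever at (225,160). Next I'll enlarge the rack and housing.

```bash
python3 - <<'E'
import cv2,numpy as np
from h import *
a=cv2.imread('pics/side0.png')
c=cv2.resize(a[290:410,190:340],None,fx=4,fy=4,interpolation=cv2.INTER_CUBIC)
cv2.imwrite('pics/c1.png',cv2.convertScaleAbs(c,alpha=1.5,beta=10))
s=load('side0')
for n,u,v,z in [('rackc',265,360,.04),('housetop',266,215,.085),('pad',207,135,.116),('jar',410,320,.04)]: print(n,plane(s,u,v,z).round(3))
E
```

```text
rackc [ 0.436 -0.287  0.04 ]
housetop [ 0.542 -0.014  0.085]
pad [0.496 0.273 0.116]
jar [ 0.7   -0.312  0.04 ]
```

View pics/c1.png

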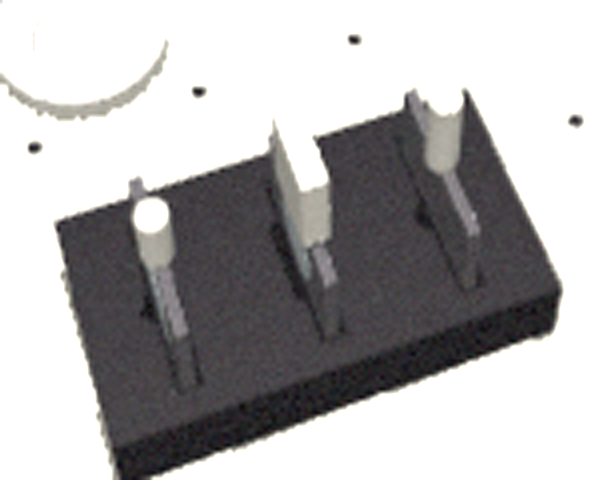

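The middle plate has the wide flat grip (crop (300,180), which is side pixel about (265,335)). The round posts are on either side of it. I'm moving above the rack.

apply_moves(motion="-0.035 -0.05 0.01 0 0 0 0;-0.035 -0.05 0.01 0 0 0 0;-0.035 -0.05 0.01 0 0 0 0;-0.035 -0.05 0.01 0 0 0 0;-0.035 -0.05 0.01 0 0 0 0")

```text
clock: 0.78
tool_pos: [0.4485, -0.2514, 0.3006]
tool_rot: [3.141, 0.0, 1.571]
wrist_force: [1.1, -1.8, 0.2]
grip_width: 0.0851
```

apply_moves(motion="0 0 0 0 0 0 0;0 0 0 0 0 0 0")

```text
clock: 1.02
tool_pos: [0.4501, -0.2497, 0.3002]
tool_rot: [-3.141, -0.0, 1.571]
wrist_force: [-0.8, -0.5, -0.6]
grip_width: 0.0855
```

```bash
python3 - <<'E'
from h import *
c=snap('wrist','wrist1');a=snap('scene','scene1')
print(status.get_obs()['tool_pos'],status.get_obs()['clock'])
w=c['color'][:,:,::-1]; s=a['color'][100:330,150:400,::-1]
s=cv2.resize(s,None,fx=1.826,fy=1.826,interpolation=cv2.INTER_CUBIC)
cv2.imwrite('pics/c2.png',cv2.convertScaleAbs(w,alpha=1.3,beta=10));cv2.imwrite('pics/c3.png',s)
E
```

```text
[ 0.45052517 -0.24897327  0.29993506] 1.125
```

View pics/c2.png

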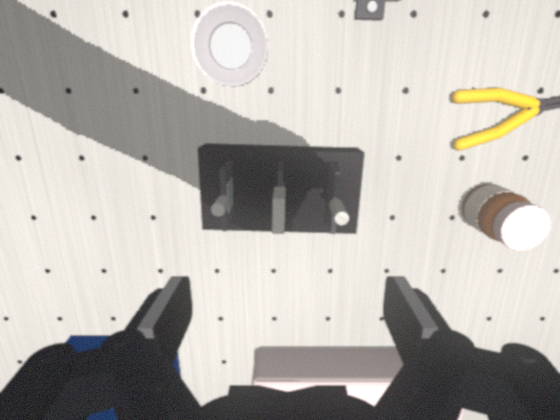

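View pics/c3.png

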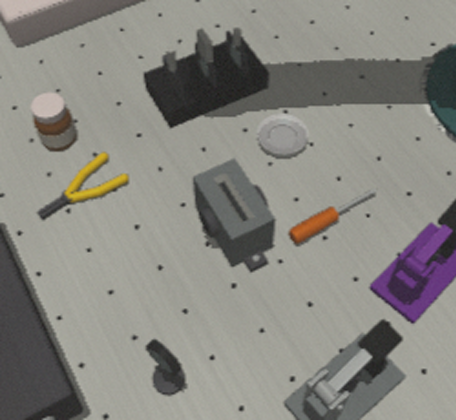

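The wrist view shows the rack nearly square to the world axes, with the flat grip at (279,190–232) and post tops at (217,208) and (341,218). The scene crop shows the housing slot running along its long side, centred at crop (238,195). I'll put the enlarged details together in one picture to pick points.

```bash
python3 - <<'E'
from h import *
c=load('wrist1');a=load('scene1');b=snap('side','side1')
def cr(s,x,y,w,h,f): return cv2.convertScaleAbs(cv2.resize(s['color'][y:y+h,x:x+w,::-1],None,fx=f,fy=f,interpolation=cv2.INTER_CUBIC),alpha=1.6,beta=25)
A=cr(c,240,150,80,100,3.0)   # wrist grip 240x300
B=cr(b,240,300,66,75,4)      # side grip 264x300
C=cr(a,235,105,74,75,4)     # scene grip
D=cr(a,245,180,66,75,4); E=cr(b,230,185,66,75,4); F=cr(a,300,265,66,75,4)
top=np.hstack([A,B,C]);bot=np.hstack([D,E,F]);bot=cv2.copyMakeBorder(bot,0,0,0,top.shape[1]-bot.shape[1],0) if bot.shape[1]<top.shape[1] else bot[:,:top.shape[1]]
cv2.imwrite('pics/m1.png',np.vstack([top,bot])); print(top.shape)
# rack corners wrist
for u,v in [(200,146),(363,150),(357,234),(203,230)]: print(plane(c,u,v,.04).round(3))
E
```

```text
(300, 800, 3)
[ 0.35 -0.22  0.04]
[ 0.536 -0.225  0.04 ]
[ 0.536 -0.328  0.04 ]
[ 0.346 -0.323  0.04 ]
```

View pics/m1.png

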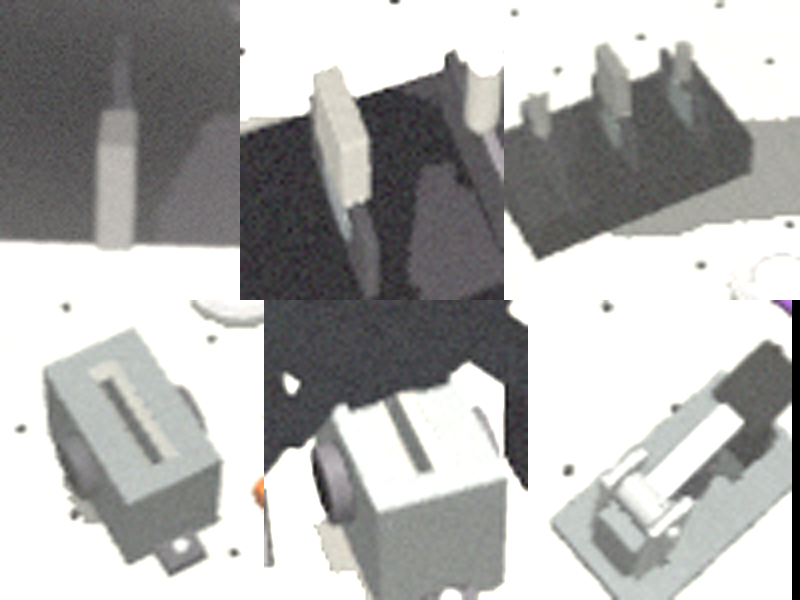

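The enlargements give clear corners. The grip's top face in the wrist crop runs from (98,145) to (132,248). The housing's top-face corners in the scene crop are (45,70), (135,30), (220,158) and (130,203).

```bash
python3 - <<'E'
from h import *
w=load('wrist1');a=load('scene1');b=load('side1')
W=lambda u,v:(w,240+u/3-.33,150+v/3-.33)
S=lambda u,v:(b,240+u/4-.37,300+v/4-.37)
A=lambda u,v:(a,245+u/4-.37,180+v/4-.37)
B=lambda u,v:(b,230+u/4-.37,185+v/4-.37)
wc=[(98,145),(137,147),(132,248),(96,247)]; sc=[(75,78),(95,67),(129,140),(107,152)]
# order: wrist +y-x,+y+x,-y+x,-y-x ; side far-left,far-right,near-right,near-left
for p,q in zip(wc,sc): x,e=tri(W(*p),S(*q)); print('grip',x.round(4),np.round(e,4))
print('tri c',tri(W(116,197),S(101.5,109)))
for z in (.12,.125): print(z,plane(*W(116,197),z).round(4),plane(*S(101.5,109),z).round(4))
P=[plane(*W(*p),.125) for p in wc]; 
for i,j in ((0,3),(1,2)): d=P[i]-P[j]; print('grip yaw',np.degrees(np.arctan2(-d[0],d[1])))
# housing scene corners
H=[(45,70),(135,30),(220,158),(130,203)]
Q=[plane(*A(*p),.085) for p in H]; print('house',np.round(Q,4),np.mean(Q,0).round(4))
M=[(90,73),(113,60),(178,155),(155,165)]
Q2=[plane(*A(*p),.085) for p in M]; print('mouth',np.round(Q2,4),np.mean(Q2,0).round(4))
d=(Q2[0]+Q2[1]-Q2[2]-Q2[3]); print('mouth yaw', np.degrees(np.arctan2(-d[0],d[1])))
for i,j in ((0,3),(1,2)): d=Q[i]-Q[j]; print('house yaw',np.degrees(np.arctan2(-d[0],d[1])))
# side matching: near corners (505,478),(380,513) 
for q in [(241,178),(116,213)]: print('side house near',plane(*B(*q),.085).round(4))
for q in [(124,100),(164,172)]: print('side slot ends',plane(*B(*q),.085).round(4))
E
```

```text
grip [ 0.4365 -0.2583  0.1192] [0.0013 0.0013]
grip [ 0.447  -0.258   0.1208] [0.0007 0.0007]
grip [ 0.4465 -0.2922  0.1217] [0.0006 0.0006]
grip [ 0.436  -0.2928  0.1203] [0.0019 0.0019]
tri c (array([ 0.44161168, -0.27528887,  0.12005559]), [np.float64(0.0007996204418173172), np.float64(0.0007996204418172326)])
0.12 [ 0.4408 -0.2751  0.12  ] [ 0.4424 -0.2754  0.12  ]
0.125 [ 0.441  -0.2733  0.125 ] [ 0.4415 -0.2782  0.125 ]
grip yaw -1.9192560203744191
grip yaw -2.8488650518282674
house [[ 0.5741 -0.0631  0.085 ]
 [ 0.5057 -0.0616  0.085 ]
 [ 0.5089  0.0536  0.085 ]
 [ 0.5755  0.0534  0.085 ]] [ 0.541  -0.0044  0.085 ]
mouth [[ 0.5493 -0.046   0.085 ]
 [ 0.5308 -0.0475  0.085 ]
 [ 0.5311  0.0381  0.085 ]
 [ 0.5477  0.0372  0.085 ]] [ 0.5397 -0.0045  0.085 ]
mouth yaw -179.57402283210345
house yaw 179.33861651752989
house yaw 178.42069289597072
side house near [ 0.5724 -0.0697  0.085 ]
side house near [ 0.5061 -0.0688  0.085 ]
side slot ends [0.5375 0.0051 0.085 ]
side slot ends [ 0.5381 -0.0515  0.085 ]
```

apply_moves(motion="-0.009 -0.026 -0.04 0 0 -2 130;0 0 -0.04 0 0 0 130;0 0 -0.04 0 0 0 130;0 0 0 0 0 0 130;0 0 0 0 0 0 130")

```text
clock: 1.8
tool_pos: [0.4418, -0.2759, 0.1816]
tool_rot: [3.141, 0.0, 1.537]
wrist_force: [0.2, -0.3, 0.6]
grip_width: 0.0416
```

```bash
python3 - <<'E'
from h import *
w=snap('wrist','wrist2');b=snap('side','side2');o=status.get_obs();print(o['tool_pos'],o['tool_rot'],o['grip_width'])
x=cv2.convertScaleAbs(cv2.resize(b['color'][225:425,165:365,::-1],None,fx=2.1,fy=2.1),alpha=1.4,beta=15)
y=cv2.convertScaleAbs(w['color'][:,110:450,::-1],alpha=1.4,beta=15)
cv2.imwrite('pics/m2.png',np.hstack([x,y]))
E
```

```text
[ 0.44185239 -0.27619592  0.18190421] [3.13956201e+00 9.70258930e-04 1.53629593e+00] 0.04169870961417187Traceback (most recent call last):
  File "<stdin>", line 5, in <module>
    return _nx.concatenate(arrs, 1, dtype=dtype, casting=casting)
           ~~~~~~~~~~~~~~~^^^^^^^^^^^^^^^^^^^^^^^^^^^^^^^^^^^^^^^
ValueError: all the input array dimensions except for the concatenation axis must match exactly, but along dimension 0, the array at index 0 has size 410 and the array at index 1 has size 420
```

```bash
python3 - <<'E'
from h import *
w=load('wrist2');b=load('side2')
x=cv2.convertScaleAbs(cv2.resize(b['color'][220:420,165:365,::-1],(420,420)),alpha=1.4,beta=15)
y=cv2.convertScaleAbs(w['color'][:,110:450,::-1],alpha=1.4,beta=15)
cv2.imwrite('pics/m2.png',np.hstack([x,y]))
E
```

```text
(no output)
```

View pics/m2.png

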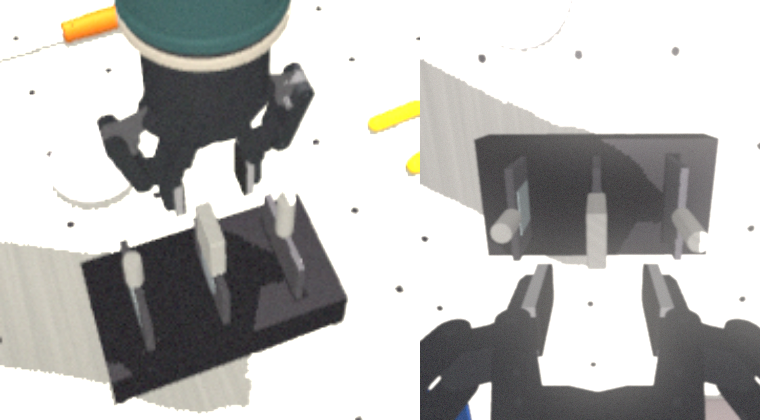

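The gripper is centred over the flat grip: both are at x≈597 in the wrist half, and the rack edge is level in the image. I'll narrow the opening so the fingers clear the posts, then go down.

apply_moves(motion="0 0 0 0 0 0 172;0 0 -0.02 0 0 0 172;0 0 -0.02 0 0 0 172;0 0 -0.015 0 0 0 172;0 0 0 0 0 0 172")

```text
clock: 2.52
tool_pos: [0.4407, -0.2758, 0.1248]
tool_rot: [-3.14, -0.0, 1.536]
wrist_force: [-0.3, -0.1, -0.3]
grip_width: 0.0279
```

apply_moves(motion="0 0 -0.013 0 0 0 172;0 0 0 0 0 0 172")

```text
clock: 2.78
tool_pos: [0.4407, -0.2758, 0.1117]
tool_rot: [-3.141, -0.0, 1.536]
wrist_force: [-0.5, -0.2, 0.0]
grip_width: 0.0276
```

apply_moves(motion="0 0 0 0 0 0 255;0 0 0 0 0 0 255;0 0 0 0 0 0 255;0 0 0 0 0 0 255", grip_force=40)

```text
clock: 3.28
tool_pos: [0.4412, -0.2761, 0.1126]
tool_rot: [3.141, 0.0, 1.536]
wrist_force: [-1.0, -0.5, 4.0]
grip_width: 0.0114
```

apply_moves(motion="0 0 0.01 0 0 0 255;0 0 0.02 0 0 0 255;0 0 0.03 0 0 0 255;0 0 0.035 0 0 0 255;0 0 0.035 0 0 0 255")

```text
clock: 3.9
tool_pos: [0.4407, -0.2759, 0.2439]
tool_rot: [-3.142, 0.0, 1.536]
wrist_force: [0.6, 0.7, -1.2]
grip_width: 0.0112
```

apply_moves(motion="0.018 0.05 0.01 0 0 0 255;0.02 0.055 0 0 0 1 255;0.02 0.055 0 0 0 0 255;0.02 0.055 0 0 0 0 255;0.02 0.04 0 0 0 0 255")

```text
clock: 4.53
tool_pos: [0.5392, -0.0184, 0.253]
tool_rot: [3.141, -0.0, 1.555]
wrist_force: [-0.5, -1.9, -0.7]
grip_width: 0.0116
```

apply_moves(motion="0 0.016 0 0 0 0 255;0 0 0 0 0 0 255;0 0 0 0 0 0 255")

```text
clock: 4.9
tool_pos: [0.5386, -0.0065, 0.2525]
tool_rot: [-3.142, 0.001, 1.552]
wrist_force: [-0.0, -0.2, -1.1]
grip_width: 0.0112
```

```bash
python3 - <<'E'
from h import *
w=snap('wrist','wrist3');b=snap('side','side3');a=snap('scene','scene3');o=status.get_obs();print(o['tool_pos'],o['tool_rot'],o['grip_width'],o['wrist_force'],o['clock'])
def cr(s,x,y,w,h,f): return cv2.convertScaleAbs(cv2.resize(s['color'][y:y+h,x:x+w,::-1],None,fx=f,fy=f,interpolation=cv2.INTER_CUBIC),alpha=1.25,beta=15)
A=cr(w,170,0,200,300,2)
B=cr(b,215,135,100,75,4);C=cr(a,225,130,100,75,4)
cv2.imwrite('pics/m3.png',np.hstack([A,np.vstack([B,C])]))
E
```

```text
[ 0.53881333 -0.00617081  0.25240355] [3.14155034e+00 3.02737510e-04 1.55169876e+00] 0.011462042136695797 [ 0.19608552  0.82420752 -1.39957535] 5.05
```

View pics/m3.png

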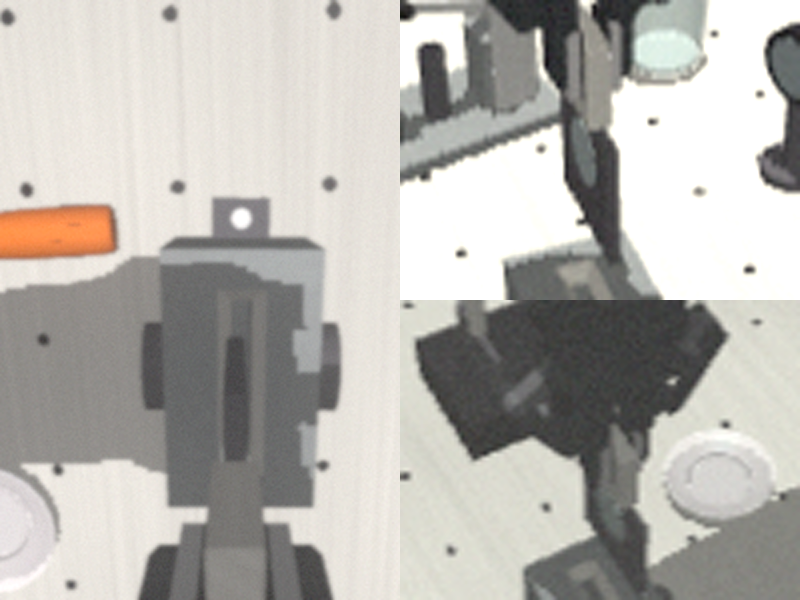

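The wrist half shows the housing top with corners at (161,248), (323,248), (313,505) and (169,505). The mouth's left and right edges are at x≈218 and 267. The plate's grip enters below at x≈205–268, y≥465. The window is round, so this is the right plate.

```bash
python3 - <<'E'
from h import *
w=load('wrist3'); a=load('scene1')
W=lambda u,v:(w,170+u/2-.25,u*0+v/2-.25)
T=w['camera_from_world'];print('cam',(-T[:3,:3].T@T[:3,3]).round(4))
Q=[plane(*W(*p),.085) for p in [(161,248),(323,248),(313,505),(169,505)]]
print('house',np.round(Q,4),np.mean(Q,0).round(4))
for i,j in ((0,3),(1,2)): d=Q[i]-Q[j]; print('yaw',np.degrees(np.arctan2(-d[0],d[1])))
d=Q[1]-Q[0];print('yaw x',np.degrees(np.arctan2(d[1],d[0])))
for p in [(218,290),(267,290),(219,455),(264,455)]: print('mouth',plane(*W(*p),.085).round(4))
for p in [(231,300),(251,300)]: print('slot',plane(*W(*p),.075).round(4))
# height of housing top: wrist vs scene1 corners
A=lambda u,v:(a,245+u/4-.37,180+v/4-.37)
for p,q in zip([(313,505),(169,505),(161,248),(323,248)],[(45,70),(135,30),(220,158),(130,203)]): x,e=tri(W(*p),A(*q));print('tri',x.round(4),np.round(e,4))
# plate grip sides at z ~ top .265 / underside .222 (x edges)
for p in [(205,545),(268,545)]: print('griptop',plane(*W(*p),.267).round(4))
for p in [(211,465),(262,465)]: print('grip under',plane(*W(*p),.222).round(4))
E
```

```text
cam [0.5397 0.0762 0.377 ]
house [[ 0.508   0.055   0.085 ]
 [ 0.5763  0.0536  0.085 ]
 [ 0.5742 -0.0657  0.085 ]
 [ 0.5053 -0.0644  0.085 ]] [ 0.5409 -0.0054  0.085 ]
yaw -1.3106757468121113
yaw -1.0089596948624222
yaw x -1.1185556769279246
mouth [0.5315 0.037  0.085 ]
mouth [0.5526 0.0366 0.085 ]
mouth [ 0.5299 -0.0392  0.085 ]
mouth [ 0.5509 -0.0396  0.085 ]
slot [0.5369 0.0311 0.075 ]
slot [0.5459 0.0309 0.075 ]
tri [ 0.5739 -0.0653  0.0836] [0.0011 0.0011]
tri [ 0.5042 -0.0659  0.0797] [0.001 0.001]
tri [0.5088 0.0547 0.0867] [0.0007 0.0007]
tri [0.576  0.0539 0.0863] [0.0002 0.0002]
griptop [0.533 0.015 0.267]
griptop [0.5446 0.0148 0.267 ]
grip under [0.5324 0.0123 0.222 ]
grip under [0.5451 0.0121 0.222 ]
```

apply_moves(motion="0.002 0.0005 -0.025 0 0 0 255;0 0 -0.025 0 0 0 255;0 0 -0.01 0 0 0 255;0 0 -0.01 0 0 0 255;0 0 -0.005 0 0 0 255")

```text
clock: 5.68
tool_pos: [0.5412, -0.0048, 0.1773]
tool_rot: [3.141, 0.0, 1.553]
wrist_force: [-1.3, -6.4, 13.6]
grip_width: 0.0117
```

apply_moves(motion="0 0 -0.006 0 0 0 255;0 0 -0.006 0 0 0 255;0 0 -0.006 0 0 0 255;0 0 0 0 0 0 255")

```text
clock: 6.18
tool_pos: [0.5408, -0.0049, 0.1588]
tool_rot: [-3.141, 0.0, 1.553]
wrist_force: [0.5, -4.5, -4.1]
grip_width: 0.0115
```

apply_moves(motion="0 -0.001 -0.006 0 0 0 255;0 0 -0.006 0 0 0 255;0 0 -0.006 0 0 0 255;0 0 -0.006 0 0 0 255;0 0 0 0 0 0 255")

```text
clock: 6.8
tool_pos: [0.5407, -0.0054, 0.1346]
tool_rot: [-3.14, -0.0, 1.553]
wrist_force: [-0.7, -0.8, -2.0]
grip_width: 0.0116
```

apply_moves(motion="0 0 -0.006 0 0 0 255;0 0 -0.004 0 0 0 255;0 0 0 0 0 0 255")

```text
clock: 7.18
tool_pos: [0.5408, -0.0055, 0.1249]
tool_rot: [-3.141, 0.0, 1.553]
wrist_force: [-0.5, -2.2, -2.1]
grip_width: 0.0113
```

apply_moves(motion="0 0 -0.003 0 0 0 255;0 0 -0.002 0 0 0 255;0 0 0 0 0 0 255")

```text
clock: 7.55
tool_pos: [0.5409, -0.0055, 0.1201]
tool_rot: [-3.141, 0.0, 1.553]
wrist_force: [-0.1, -2.1, -3.0]
grip_width: 0.0117
```

apply_moves(motion="0 0 -0.0015 0 0 0 255;0 0 0 0 0 0 255")

```text
clock: 7.8
tool_pos: [0.5414, -0.0056, 0.1195]
tool_rot: [3.141, 0.0, 1.553]
wrist_force: [-2.4, -3.1, 11.6]
grip_width: 0.0117
```

It touched the floor at z = 0.1195, as expected. I'll let go, rise and look.

apply_moves(motion="0 0 0 0 0 0 130;0 0 0 0 0 0 130;0 0 0 0 0 0 130;0 0 0 0 0 0 130")

```text
clock: 8.3
tool_pos: [0.541, -0.0054, 0.1187]
tool_rot: [-3.141, -0.0, 1.553]
wrist_force: [0.3, -0.2, -0.5]
grip_width: 0.0417
```

apply_moves(motion="0 0 0.02 0 0 0 130;0 0 0.04 0 0 0 130;0 0 0.04 0 0 0 130;0 0.03 0.04 0 0 0 130;0 0.06 0 0 0 0 130")

```text
clock: 8.93
tool_pos: [0.5424, 0.0837, 0.262]
tool_rot: [3.136, -0.0, 1.549]
wrist_force: [1.6, 0.9, -1.5]
grip_width: 0.0418
```

apply_moves(motion="0 0.06 0 0 0 0 200;0 0.06 0 0 0 0 255;-0.03 0 0 0 0 0 255;0 0 0 0 0 0 255;0 0 0 0 0 0 255")

```text
clock: 9.55
tool_pos: [0.5114, 0.2042, 0.2589]
tool_rot: [3.141, 0.0, 1.553]
wrist_force: [0.4, -1.6, 0.5]
grip_width: -0.0001
```

```bash
python3 - <<'E'
from h import *
w=snap('wrist','wrist4');b=snap('side','side4');a=snap('scene','scene4');o=status.get_obs();print(o['tool_pos'],o['tool_rot'],o['grip_width'],o['wrist_force'],o['clock'])
def cr(s,x,y,w,h,W,H,al=1.25): return cv2.convertScaleAbs(cv2.resize(s['color'][y:y+h,x:x+w,::-1],(W,H),interpolation=cv2.INTER_CUBIC),alpha=al,beta=15)
A=cr(w,0,0,560,420,400,300,1.6);A2=cr(a,290,250,100,75,400,300)
B=cr(b,225,165,80,60,400,300,1.0);C=cr(a,240,165,80,60,400,300)
cv2.imwrite('pics/m4.png',np.vstack([np.hstack([A,A2]),np.hstack([B,C])]))
E
```

```text
[0.51150571 0.20407571 0.25874009] [3.14157158e+00 3.73021511e-05 1.55238728e+00] 9.348654368742088e-05 [-0.66451244  0.11675862 -0.46442588] 9.7
```

View pics/m4.png

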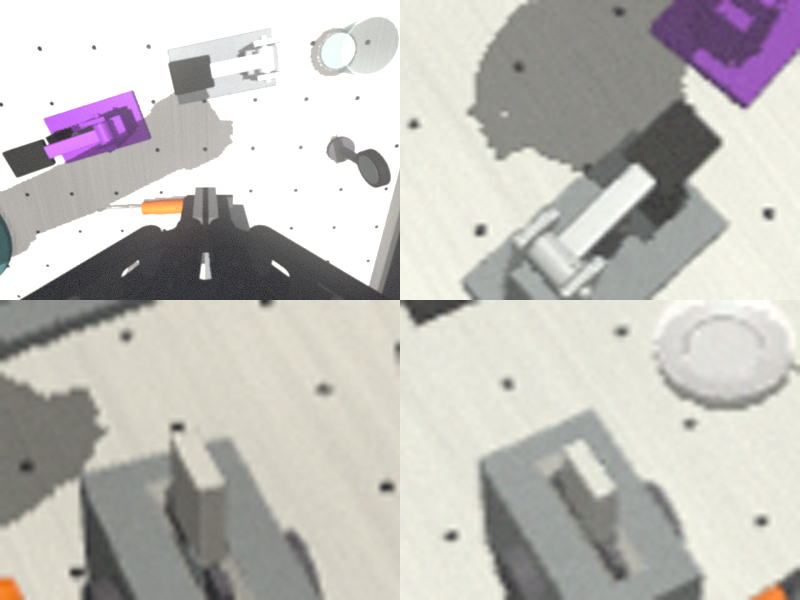

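The plate stands upright in the slot with its grip just above the housing top (side crop (200,500)). The grey lever's pad is at wrist crop (190,76) and scene crop (275,147), with the base corners also visible.

```bash
python3 - <<'E'
from h import *
w=load('wrist4');a=load('scene4');b=load('side4')
W=lambda u,v:(w,u*1.4+.2,v*1.4+.2)
A=lambda u,v:(a,290+u/4-.37,250+v/4-.37)
Q=np.array([plane(*W(*p),.012) for p in [(169,48),(270,28),(277,84),(176,103)]]);c=Q.mean(0)
print('base',Q.round(3),c.round(4))
for i,j in ((0,1),(3,2)): d=Q[j]-Q[i];print('yaw',np.degrees(np.arctan2(d[1],d[0])),np.hypot(*d[:2]))
x,e=tri(W(190,76),A(275,147));print('pad tri',x.round(4),np.round(e,4))
print('pad wrist',plane(*W(190,76),.116).round(4),'scene',plane(*A(275,147),.116).round(4),'side0 px',proj(b,x))
y=np.radians(11.5);print('pad from base',c[:2]+(.045-.0845)*np.array([np.cos(y),np.sin(y)]))
# dark pad mask centroid
for s,nm,u0,v0,R in ((w,'w',266,106,38),(a,'a',359,287,16)):
    v0,u0=int(v0),int(u0);g=cv2.cvtColor(s['color'],cv2.COLOR_RGB2GRAY)[v0-R:v0+R,u0-R:u0+R]
    m=(g<48).astype(np.uint8);n,l,st,ce=cv2.connectedComponentsWithStats(m);k=1+st[1:,4].argmax();cn=cv2.findContours((l==k).astype(np.uint8),0,2)[0][0]
    print(nm,st[k],ce[k]+[u0-R,v0-R],cv2.minAreaRect(cn),np.percentile(g,[5,25,50,75]))
E
```

```text
base [[0.461 0.316 0.012]
 [0.604 0.339 0.012]
 [0.619 0.263 0.012]
 [0.467 0.238 0.012]] [0.5379 0.2891 0.012 ]
yaw 9.213819071014278 0.14417872076101365
yaw 9.419290831995488 0.15445393710768243
pad tri [0.4953 0.2803 0.1073] [0.0008 0.0008]
pad wrist [0.4962 0.2799 0.116 ] scene [0.4981 0.283  0.116 ] side0 px [206.26470979 136.46018716]
pad from base [0.49919818 0.28120471]Traceback (most recent call last):
  File "<stdin>", line 14, in <module>
ValueError: attempt to get argmax of an empty sequence
```

The pad is at about (0.497, 0.281). Its height measured 0.107–0.116, and contact force will settle that. The lever's yaw is about 9°.

apply_moves(motion="-0.0145 0.04 0 0 0 0 255;0 0.037 -0.03 0 0 5 255;0 0 -0.045 0 0 5 255;0 0 -0.02 0 0 0 255;0 0 0 0 0 0 255")

```text
clock: 10.32
tool_pos: [0.4962, 0.2809, 0.1624]
tool_rot: [-3.139, 0.001, 1.727]
wrist_force: [0.6, -0.7, 0.5]
grip_width: 0.0001
```

apply_moves(motion="0 0 -0.01 0 0 0 255;0 0 -0.01 0 0 0 255;0 0 0 0 0 0 255;0 0 0 0 0 0 255")

```text
clock: 10.82
tool_pos: [0.4966, 0.2816, 0.1441]
tool_rot: [3.141, -0.0, 1.728]
wrist_force: [-0.0, 0.2, 0.3]
grip_width: 0.0
```

```bash
python3 - <<'E'
from h import *
w=snap('wrist','wrist5');b=snap('side','side5');a=snap('scene','scene5');o=status.get_obs();print(o['tool_pos'],o['wrist_force'],o['clock'])
def cr(s,x,y,w,h,W,H,al=1.25): return cv2.convertScaleAbs(cv2.resize(s['color'][y:y+h,x:x+w,::-1],(W,H),interpolation=cv2.INTER_CUBIC),alpha=al,beta=15)
cv2.imwrite('pics/m5.png',np.hstack([cr(b,160,80,120,120,400,400),cr(w,140,100,280,280,400,400,1.4)]))
E
```

```text
[0.49661808 0.2816162  0.14411107] [ 0.03107966 -0.09558721  0.34282831] 10.975
```

View pics/m5.png

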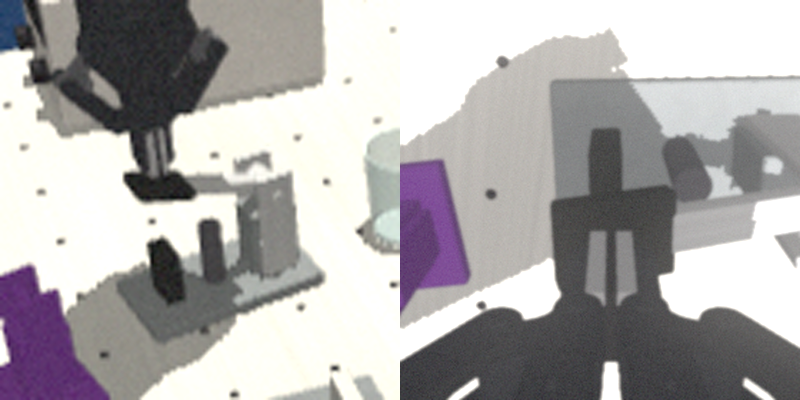

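The closed fingers stand centred just above the pad (side crop (155,175); wrist crop pad (612,240)). I'll press down in small steps.

apply_moves(motion="0 0 -0.005 0 0 0 255;0 0 -0.005 0 0 0 255;0 0 0 0 0 0 255")

```text
clock: 11.35
tool_pos: [0.4964, 0.2815, 0.1333]
tool_rot: [-3.141, 0.0, 1.728]
wrist_force: [-0.5, 0.4, 2.3]
grip_width: 0.0002
```

apply_moves(motion="0 0 -0.005 0 0 0 255;0 0 -0.005 0 0 0 255;0 0 0 0 0 0 255")

```text
clock: 11.72
tool_pos: [0.4963, 0.2815, 0.1234]
tool_rot: [-3.141, 0.0, 1.728]
wrist_force: [-0.6, 1.0, 4.0]
grip_width: -0.0
```

apply_moves(motion="0 0 -0.004 0 0 0 255;0 0 -0.004 0 0 0 255;0 0 0 0 0 0 255")

```text
clock: 12.1
tool_pos: [0.4963, 0.2815, 0.1155]
tool_rot: [-3.141, 0.0, 1.728]
wrist_force: [-2.5, 0.1, 4.9]
grip_width: 0.0
```

apply_moves(motion="0 0 -0.003 0 0 0 255;0 0 -0.003 0 0 0 255;0 0 0 0 0 0 255;0 0 0 0 0 0 255;0 0 0 0 0 0 255")

```text
clock: 12.72
tool_pos: [0.4962, 0.2815, 0.1098]
tool_rot: [-3.141, 0.0, 1.728]
wrist_force: [-4.4, -0.4, 6.0]
grip_width: -0.0001
```

```bash
python3 - <<'E'
from h import *
w=snap('wrist','wrist6');b=snap('side','side6');a=snap('scene','scene6');F=[]
for i in range(6): vision.snapshot('wrist');F.append(status.get_obs()['wrist_force'])
o=status.get_obs();print(o['tool_pos'],np.mean(F,0),o['clock'])
def cr(s,x,y,w,h,W,H,al=1.25): return cv2.convertScaleAbs(cv2.resize(s['color'][y:y+h,x:x+w,::-1],(W,H),interpolation=cv2.INTER_CUBIC),alpha=al,beta=15)
cv2.imwrite('pics/m6.png',np.hstack([cr(b,175,105,80,80,400,400),cr(b,225,165,80,80,400,400,1)]))
E
```

```text
[0.49621796 0.28149063 0.10985501] [-4.18073592 -0.89454553  5.92817148] 13.175
```

View pics/m6.png

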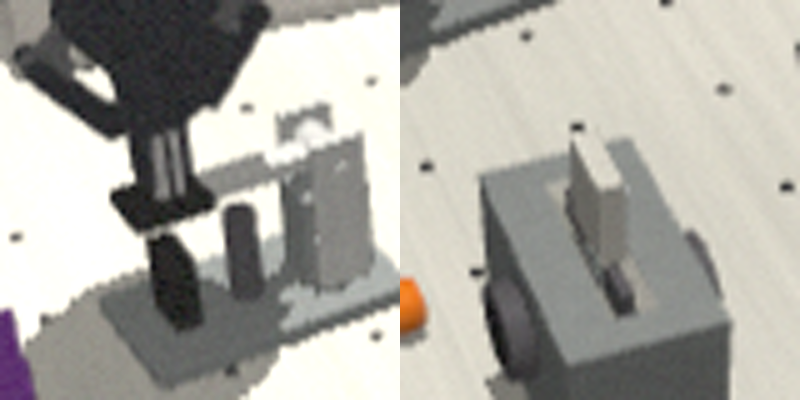

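```bash
python3 - <<'E'
from h import *
a=load('scene4');b=load('side4')
x,e=tri((b,225+199/5-.4,165+160/5-.4),(a,240+191/5-.4,165+170/5-.4));print('grip top',x.round(4),np.round(e,4))
print(r.job_done(), status.get_obs()['tool_pos'])
E
```

```text
grip top [ 0.5417 -0.0046  0.1286] [0.0014 0.0014]
the job is handed in; nothing more can be done
the job is handed in; nothing more can be done
```

I took the filter plate from the middle slot of the rack, slid it into the housing slot until it touched the floor, and let go. I then pressed the grey lever's pad to level with closed fingers and handed the job in while holding it there, about 13 s into the 61 s.

- **Plate:** It met the slot floor at TCP z = 0.1195 m with 11.6 N, where I expected about 0.119 m. The pictures show it upright and clear of the fingers. My last two-view check put the grip top at (0.5417, -0.0046, 0.1286) m. That is within 1 mm of the mouth's middle in x and y, but about 3 mm lower than the nominal 0.132 m. I take this as measurement error, because the same kind of check read the grip top 5 mm low in the rack.
- **Lever:** The fingertips were at about 0.091 m, where level is 0.090 m. They pressed down with a steady 5.9 N (the text gives 6–7 N when level), plus about 4 N sideways along x. In the picture the lever lies parallel to its base, at an estimated 0.29 rad. I have no direct reading of the lever angle.
- **Other things:** I did not measure the other plates and bystanders again after the moves. No force reading suggested the arm hit any of them.

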